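# Lamp test on the gem-inspection light base

## Task

First turn the selector knob of the light base clockwise to the red dot (lamp test). Then take the new lamp with the yellow grip, push it lugs-first into the socket against the spring, and while pressing twist it a quarter turn clockwise as far as it goes; finish while still gripping it and pressing it fully home, because the test runs only as long as it is held down. Leave the old grey lamp and the other things on the bench where they are.

Things in the scene. Friction and masses are not known exactly. Their poses are not given: they have to be found in the camera images.
- light_base: White box, fixed, 180 (x) by 250 (y) by 65 mm high; yaw within 0.35 rad. Origin: centre of its underside. Socket axis at its (0, 62) mm, selector axis at (0, -66) mm. The socket is an aluminium tower 53 mm across on its top, bore 32 mm; under the 8 mm thick lip the lamp's lugs turn clockwise only (from above), from the entry slots to a stop about 82 degrees (1.43 rad) on.
- socket_mouth (a point): Centre of the socket's mouth, 34 mm above the light base's top; axes as the base's. Two entry slots for the lugs, 12 mm wide, at +x and -x, a white dot on the housing beside each. The lugs clear the lip once the lamp's underside is 20 mm below the mouth; fully home it is 24 mm below. Forced hard against the twist stop, a lamp not yet fully home binds.
- contact_plate (a joint): Sprung brass plate in the socket, pressed down by the lamp's underside: 0 = up (12 mm below the mouth), 0.012 m = fully down (24 mm below). The spring gives about 3 N at 0, 9 N at 0.008, 12.5 N at 0.012. A twisted lamp that is let go rises to about 0.008, lugs against the lip; held fully home it reads about 0.012.
- selector (a joint): Angle of the black selector knob, rad, growing clockwise seen from above. Detents at 0 and 0.7 (small black dots on the housing) and 1.4 (larger red dot, lamp test), stop at 1.5; it starts in one of the first two. It snaps to the nearest detent when let go; about 0.15 N m moves it over.
- selector_grip (a point): On the knob's axis, 7 mm below the top of its grip bar; turns with the knob. The bar is 46 mm long along the point's x, 14 mm thick along y, and stands 30 mm above a round skirt 48 mm across, with a white pointer on its -x end. Gripping from above, keep the TCP 3 to 6 mm above this point so that the fingertips clear the skirt.
- lamp: New lamp, yellow wing, upright, 63 mm tall, 63 to 126 g. Origin: centre of underside, z up. Barrel 28 mm across; brass lugs along +x and -x reach 20 mm from the axis, 6 mm wide, z 6 to 12; clear collar 42 mm across, z 28 to 33; grip wing over the lugs, 42 mm (x) by 14 mm (y), z 33 to 63. A half turn fits too. Gripped across the wing, TCP at z 54.
- old_lamp: The old lamp cartridge, same shape and size as the new one but grey wing and black collar; stays where it is. Origin: centre of the underside.
- loupe: Brass loupe standing upright, 30 mm in diameter, 28 mm high; bystander. Origin: centre of the underside.
- bench_block: Square steel bench block, 75 by 75 by 20 mm; bystander. Origin: centre of the underside.
- tub: White plastic tub with black lid, 60 mm in diameter, 55 mm high; bystander. Origin: centre of the underside.
- ring_clamp: Wooden ring clamp lying flat, 130 mm along x, 22 by 22 mm; bystander. Origin: centre of the underside.
- tweezers: Steel tweezers lying flat, 130 mm along x, 5 mm high; bystander. Origin: centre of the underside.
Things that resemble listed ones, but are neither listed nor needed, are in the scene too. What is shaped like the lamp but pink or purple is not meant.

How it is judged:
By the outcome, as a careful person would: the job done as asked, in the order asked, and still so for the second after the job is handed in, while the arm keeps its last pose, push and grip.
It also fails if it takes over 69 s, if anything falls off the work surface, if the arm or the gripper's body presses on something with over 40 N, if the wrist force passes 120 N, or if a joint passes its speed limit or range.

## Robot

A 6-joint arm with a two-finger parallel gripper is mounted at the origin on the work surface. World frame = base frame: x ahead of the robot, y to its left, z up, the work surface at z = 0. Lengths are in m, angles in rad, forces in N, time in s.
With the tool pointing down it reaches from about 0.4 to 0.925 m from the base axis. Payload 12.5 kg.
Tool frame: the origin (TCP) lies between the finger pads, 19 mm behind the fingertips; this is the grasp point; z points along the fingers, y is the line along which they close (so a half turn about z gives the same grasp; the last joint's range is limited). The gripper opens to 95 mm and grips with 3 to 60 N. Pads are 20 mm wide; open, the fingers measure 119 mm over their backs; the gripper's body (75 mm by 180 mm) begins 59 mm behind the grasp point.
Start: joints at [1.078, 0.491, 1.559, -0, 1.092, -0.106], TCP at [0.236, 0.579, 0.233] pointing down, gripper open.
Joint ranges: [-3.1, 3.1], [-0.84, 2.19], [0.05, 2.79], [-1.13, 4.28], [0.06, 2.93], [-2.69, 2.69]. Speed limits (rad/s): [2.22, 2.22, 2.79, 3.14, 3.14, 3.14].

## Interface

Orientations are given as a unit quaternion [w, x, y, z].
In Python, from bench import state, vision, job gives the robot as it stands.
- The arm moves only by the tool apply_moves, never from a script. Its argument "rows" is a list that holds one entry, the list of rows, each a list of 7 numbers: the shift along the tool's x, y, z each as a share of 0.15 m, from -1 to 1, then the turn, a rotation vector about the tool's x, y, z each as a share of 360 degrees, from -1 to 1, then the finger opening in mm, from 0 to 95.1. A call has 1 to 20 rows; each row is the pose to reach, as a shift and turn from the pose commanded when the call began, along the tool's axes at that moment, turning the shorter way round; what a row does not reach only later rows make up. A row lasts 1/12 s, in which the tool goes at most 41.7 mm and 7.16 degrees, less where a joint would pass 70% of its speed; a pose out of reach is approached as far as the arm can. A call with a number of a shift or a turn outside -1 to 1 is refused whole. A call with a gripper value outside its range is refused whole. The fingers move at their own pace and stop on an object; "newtons" is the grip in N (left out, the last holds). Time passes only in rows, so rows that repeat a pose let the fingers close. It gives the time, the measured TCP pose, the force, the opening and the grip force at its end, in the units of the state.
- state(): the state, without advancing time (a new reading comes with each control period).
- vision.snapshot(name): name is "side" or "top" or "wrist"; returns a dict with "color" (420x560x3 uint8, red, green, blue), "z_map" (420x560 float32, m along the optical axis (not along the pixel's ray), 0 where there is no reading), "K" (3x3 intrinsics, pixels), "R" (3x3) and "t" (3): a world point X has camera coordinates R X + t; the wrist camera has in their place "hand_eye" (4x4, takes a point from camera to tool coordinates, whose origin is the TCP and whose axes are the flange's). Camera axes: x right, y down, z forward; pixel columns grow to the right and rows downward; lengths in m; the calibration is good to about 2 mm. The wrist camera is an equidistant fisheye: a pixel r from the principal point sees the ray r / f radians off the axis. A picture is of the moment at which its call begins: read the wrist's pose just before it.
- job.close_job(): hands the job in; it is judged then, once.
The state is a dict: "time_s": time; "joint_pos": joint angles; "joint_velocities": joint speeds; "effort": joint torques, N m; "tcp_pos": TCP position; "tcp_rot": TCP orientation; "ft_force": force on the tool from outside, world axes, zero at the start; "moment": the same for the moment, N m; "gripper_width": finger opening in m; "grip_force": force on a finger pad.
Only numpy, scipy, OpenCV 4.12 (cv2) and the standard library are available. Lean on these libraries where they do the work, as an engineer would, in place of code of your own. Each camera call takes 0.05 s, during which the arm holds its last target. There are 200 camera calls.

## Working session

There is one attempt and no reset: what is moved stays moved. The work goes in short steps, Python scripts to look and compute and a tool call to move; the robot and the scene stay as the last step left them, time stands still between calls to the robot, and variables do not carry over. Pictures are saved under pics/ and viewed, at most 10 in all, crops included, and the job is handed in when it is done.

Besides the shell and the picture viewer there is one more tool, called after ">>>" as name(argument=value, ...), one argument or row to a line, values as JSON. apply_moves: Moves the arm, as the interface text tells. Shift numbers are shares of 0.15 m and turn numbers shares of 360 degrees, none past 1 either way. Its arguments: {"type":"object","properties":{"rows":{"type":"array","items":{"type":"array","items":{"type":"array","items":{"type":"number"}}}},"newtons":{"type":"number"}},"required":["rows"]}

```bash
mkdir -p pics; ls
python3 - <<'E'
from bench import state,vision
import cv2,numpy as np,pickle
s=state();print(s)
for n in("top","side"):
    d=vision.snapshot(n);pickle.dump(d,open(f"{n}.pkl","wb"))
    cv2.imwrite(f"pics/{n}1.png",cv2.resize(d["color"][:,:,::-1],(800,600),interpolation=cv2.INTER_CUBIC))
    print(n,d["K"],d["R"],d["t"])
E
```

```text
pics
{'time_s': 0.0, 'joint_pos': array([ 1.07841605e+00,  4.91567190e-01,  1.55946083e+00, -2.13390666e-05,
        1.09169062e+00, -1.05631238e-01]), 'joint_velocities': array([ 1.36158870e-04,  2.83080034e-04,  1.00704696e-04, -4.70543521e-04,
        1.48347416e-03, -4.16039870e-05]), 'effort': array([ 1.53056619e-03, -6.12660885e+01, -2.58183771e+01,  6.93124649e-02,
        4.81517392e-02, -1.03110629e-04]), 'tcp_pos': array([0.23563106, 0.57863628, 0.23285308]), 'tcp_rot': array([-1.56795163e-04,  1.92166743e-01,  9.81362128e-01, -5.40800040e-04]), 'ft_force': array([ 0.20939287, -0.40653266, -0.63415677]), 'moment': array([-0.05851268,  0.01418054,  0.05028839]), 'grip_force': 0.0, 'gripper_width': 0.09509797422199515}
top [[463.17644927   0.         274.00516557]
 [  0.         463.17644927 208.60348849]
 [  0.           0.           1.        ]] [[-0.01495247 -0.99987869 -0.00436333]
 [-0.98191368  0.01550725 -0.18869299]
 [ 0.18873776  0.00146299 -0.98202643]] [-0.00779582  0.52108146  1.26486109]
side [[423.4438036    0.         283.17783874]
 [  0.         423.4438036  212.46661986]
 [  0.           0.           1.        ]] [[ 0.94939777 -0.31363033 -0.01673027]
 [-0.25380976 -0.73475716 -0.62905685]
 [ 0.18499862  0.60147147 -0.77717925]] [-0.48417688  0.17059512  0.90411292]
```

View pics/top1.png

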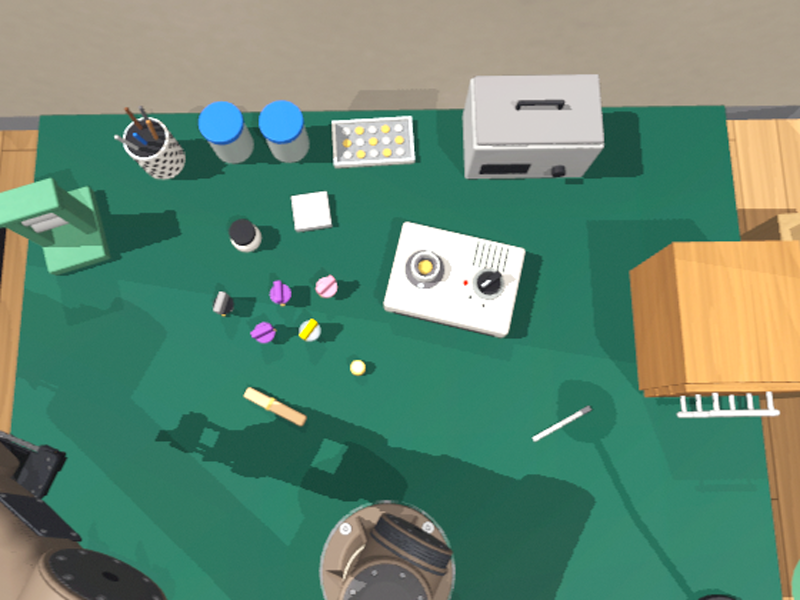

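View pics/side1.png

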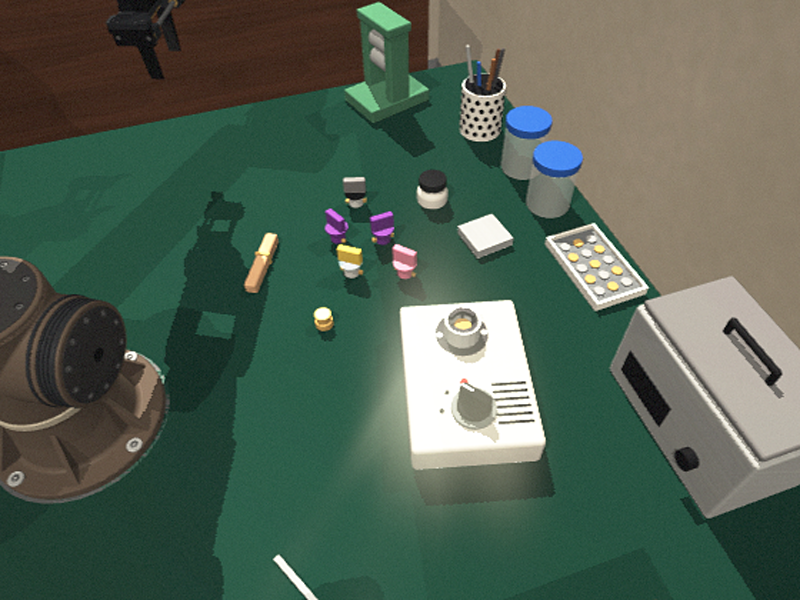

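```bash
cat > h.py <<'E'
import pickle,cv2,numpy as np
def load(n): return pickle.load(open(n+".pkl","rb"))
def cloud(d):
    h,w=d["z_map"].shape;u,v=np.meshgrid(np.arange(w),np.arange(h));K=d["K"];z=d["z_map"]
    c=np.stack([(u-K[0,2])/K[0,0]*z,(v-K[1,2])/K[1,1]*z,z],-1)
    return (c-d["t"])@d["R"]
def pix2plane(d,u,v,z):
    r=d["R"].T@np.linalg.solve(d["K"],[u,v,1]);o=-d["R"].T@d["t"]
    return o+r*(z-o[2])/r[2]
E
python3 - <<'E'
from h import *
d=load("top");P=cloud(d);c=d["color"]
a=c[150:240,262:382][:,:,::-1];b=c[205:250,195:255][:,:,::-1]
cv2.imwrite("pics/crop1.png",np.hstack([cv2.resize(a,None,fx=5,fy=5,interpolation=cv2.INTER_CUBIC),cv2.resize(b,(200,150),interpolation=cv2.INTER_CUBIC,).repeat(3,0)[:450]]))
cv2.imwrite("pics/crop1.png",cv2.resize(a,None,fx=6.6,fy=6.6,interpolation=cv2.INTER_CUBIC))
for n in("top","side"):
    d=load(n);P=cloud(d)
    m=(abs(P[...,2]-.065)<.006)&(P[...,0]>.4)&(P[...,0]<.8)&(d["color"].min(-1)>150)&(P[...,1]<0.1)&(P[...,1]>-.3)
    nc,l,s,_=cv2.connectedComponentsWithStats(m.astype(np.uint8));k=1+s[1:,4].argmax();q=P[l==k]
    print(n,"box",cv2.minAreaRect(q[:,:2].astype(np.float32)),np.median(q[:,2]))
    hsv=cv2.cvtColor(d["color"],cv2.COLOR_RGB2HSV)
    m=(hsv[...,0]>22)&(hsv[...,0]<34)&(hsv[...,1]>150)&(hsv[...,2]>100)
    print([tuple(x) for x in cv2.connectedComponentsWithStats(m.astype(np.uint8))[2] if x[4]>15])
    m&=(P[...,2]>.035)&(P[...,2]<.08)&(P[...,1]>.05)
    q=P[m];print("wing",len(q),q.mean(0),q[:,2].max()); t=q[q[:,2]>q[:,2].max()-.008];print(len(t),cv2.minAreaRect(t[:,:2].astype(np.float32)))
    m=(abs(P[...,2]-.099)<.006)&(P[...,0]>.4)&(P[...,0]<.8)&(P[...,1]<0.1)&(P[...,1]>-.3)
    q=P[m];
    print("z99",len(q)); 
    nc,l,s,_=cv2.connectedComponentsWithStats(m.astype(np.uint8))
    for k in range(1,nc):
        if s[k,4]>20: q=P[l==k];print(s[k],cv2.minEnclosingCircle(q[:,:2].astype(np.float32)),np.median(q[:,2]))
E
```

```text
top box ((0.560246467590332, -0.14188320934772491), (0.2481778860092163, 0.18005235493183136), 75.68122863769531) 0.06460058529234186
[(np.int32(0), np.int32(0), np.int32(560), np.int32(420), np.int32(235113)), (np.int32(209), np.int32(223), np.int32(13), np.int32(15), np.int32(85))]
wing 81 [0.46069735 0.14751348 0.06163618] 0.070262155254316
36 ((0.46080121397972107, 0.1475105881690979), (0.012176556512713432, 0.038478583097457886), 55.081626892089844)
z99 262
[338 111  17   4  28] ((0.7879467606544495, -0.22418756783008575), 0.022991765290498734) 0.09878716030733127
[356 111  17   3  26] ((0.7855291366577148, -0.2750641405582428), 0.022971173748373985) 0.10056331959512335
[289 176  19  20 169] ((0.5760551691055298, -0.08260758966207504), 0.027096787467598915) 0.09839167128090186
side box ((0.558281421661377, -0.14295729994773865), (0.24998463690280914, 0.17808960378170013), 75.65901184082031) 0.06388191275601925
[(np.int32(0), np.int32(0), np.int32(560), np.int32(420), np.int32(235180))]
wing 16 [0.4581916  0.14624811 0.05573298] 0.06251290342027659
12 ((0.4605870544910431, 0.1467851847410202), (0.01416972279548645, 0.039226971566677094), 51.920406341552734)
z99 557
[312 214  25  22 278] ((0.5739430785179138, -0.08197364211082458), 0.028142720460891724) 0.09758132726655905
[438 232  36  52 199] ((0.7856899499893188, -0.23915442824363708), 0.060940489172935486) 0.09874061051922003
[322 273  23  14  78] ((0.5424128770828247, -0.2082015872001648), 0.02226489596068859) 0.09931647992082829
```

View pics/crop1.png

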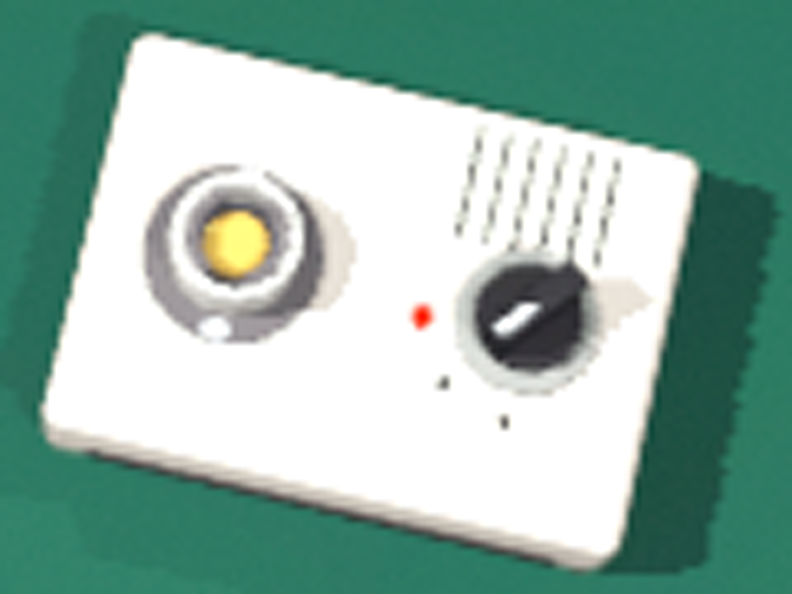

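The top crop shows the socket at about (237,243), the knob at (530,318), and the red dot at (422,317). The white pointer at (515,318) faces the second black dot at (443,383), so the selector is at 0.7. The yellow lamp is at (310,330) in the full top view. I'll move over the lamp first for a wrist look, since it's on the way.

>>> apply_moves(
  rows=[
    [[-0.825,-0.7,0,0,0,0,95],[-0.825,-0.7,0,0,0,0,95],[-0.825,-0.7,0,0,0,0,95],[-0.825,-0.7,0,0,0,0,95],[-0.825,-0.7,0,0,0,0,95],[-0.825,-0.7,0,0,0,0,95]],
  ],
)

```text
time_s: 0.6
tcp_pos: [0.3116, 0.4337, 0.2336]
tcp_rot: [-0.0, 0.194, 0.981, 0.0]
ft_force: [-0.4, -0.3, 0.0]
gripper_width: 0.0948
grip_force: 0.0
```

>>> apply_moves(
  rows=[
    [[-0.825,-0.7,0,0,0,0,95],[-0.825,-0.7,0,0,0,0,95],[-0.825,-0.7,0,0,0,0,95],[-0.825,-0.7,0,0,0,0,95],[-0.825,-0.7,0,0,0,0,95],[-0.825,-0.7,0,0,0,0,95]],
  ],
)

```text
time_s: 1.1
tcp_pos: [0.3864, 0.2907, 0.2334]
tcp_rot: [-0.0, 0.193, 0.981, 0.0]
ft_force: [0.1, 0.6, -0.2]
gripper_width: 0.0951
grip_force: 0.0
```

>>> apply_moves(
  rows=[
    [[-0.825,-0.7,0,0,0,0,95],[-0.825,-0.7,0,0,0,0,95],[-0.825,-0.7,0,0,0,0,95],[-0.825,-0.7,0,0,0,0,95],[-0.825,-0.7,0,0,0,0,95],[-0.825,-0.7,0,0,0,0,95],[-0.825,-0.7,0,0,0,0,95],[-0.825,-0.7,0,0,0,0,95]],
  ],
)

```text
time_s: 1.77
tcp_pos: [0.4602, 0.1488, 0.2333]
tcp_rot: [-0.0, 0.191, 0.982, 0.0]
ft_force: [0.1, 0.3, -0.8]
gripper_width: 0.0949
grip_force: 0.0
```

```bash
cat >> h.py <<'E'
from scipy.spatial.transform import Rotation as Ro
def shoot(tag):
    from bench import state,vision
    s=state();d=dict(vision.snapshot("wrist"));d["p"]=s["tcp_pos"];d["q"]=s["tcp_rot"];pickle.dump(d,open(tag+".pkl","wb"));return d
def ortho(d,cx,cy,z,half,n=600,rot=0):
    """top-down view on plane z: up=+x world rotated by rot, left=+y"""
    i=(np.arange(n)+.5-n/2)/n*2*half
    a,b=np.meshgrid(-i,-i);X=np.stack([cx+b*np.cos(rot)-a*np.sin(rot),cy+b*np.sin(rot)+a*np.cos(rot),np.full_like(a,z)],-1)
    w,x,y,zz=d["q"];T=Ro.from_quat([x,y,zz,w]).as_matrix()
    H=d["hand_eye"];C=((X-d["p"])@T-H[:3,3])@H[:3,:3]
    r=np.hypot(C[...,0],C[...,1]);th=np.arctan2(r,C[...,2]);K=d["K"]
    u=K[0,0]*th*C[...,0]/r+K[0,2];v=K[1,1]*th*C[...,1]/r+K[1,2]
    return cv2.remap(d["color"][:,:,::-1].copy(),u.astype(np.float32),v.astype(np.float32),cv2.INTER_CUBIC)
E
python3 - <<'E'
from h import *
d=shoot("w1");print(d["hand_eye"],d["K"])
a=ortho(d,.4607,.1474,.063,.04,400);b=cv2.resize(d["color"][:,:,::-1],(400,300));b=cv2.copyMakeBorder(b,0,100,0,0,0)
cv2.imwrite("pics/w1.png",np.hstack([a,b]))
hsv=cv2.cvtColor(a,cv2.COLOR_BGR2HSV);m=((hsv[...,0]>22)&(hsv[...,0]<34)&(hsv[...,1]>150)&(hsv[...,2]>150)).astype(np.uint8)
c=max(cv2.findContours(m,0,2)[0],key=cv2.contourArea);print(cv2.minAreaRect(c))
t=load("top");P=cloud(t)
m=(np.hypot(P[...,0]-.543,P[...,1]+.207)<.03)&(P[...,2]>.09);q=P[m];print(len(q),np.percentile(q[:,2],[5,50,90,95,99]))
q=q[q[:,2]>.1];print(cv2.minAreaRect(q[:,:2].astype(np.float32)))
t=load("side");P=cloud(t);m=(np.hypot(P[...,0]-.543,P[...,1]+.207)<.03)&(P[...,2]>.09);q=P[m];print(len(q),np.percentile(q[:,2],[5,50,90,95,99]))
E
```

```text
[[ 6.57171972e-04 -9.54772548e-01 -2.97336426e-01  8.51686686e-02]
 [ 9.99999691e-01  4.99169728e-04  6.07319521e-04  2.99908131e-04]
 [-4.31430663e-04 -2.97336733e-01  9.54772581e-01 -1.51559706e-01]
 [ 0.00000000e+00  0.00000000e+00  0.00000000e+00  1.00000000e+00]] [[325.1922621    0.         276.13704611]
 [  0.         325.1922621  206.65509485]
 [  0.           0.           1.        ]]
((200.29893493652344, 236.72628784179688), (50.605194091796875, 224.1672821044922), 48.86546325683594)
94 [0.09861716 0.10755832 0.11120248 0.11243192 0.11339406]
((0.54421067237854, -0.20597109198570251), (0.014326407574117184, 0.044822871685028076), 36.6861457824707)
256 [0.09215237 0.1066292  0.10891771 0.10943021 0.11058877]
```

View pics/w1.png

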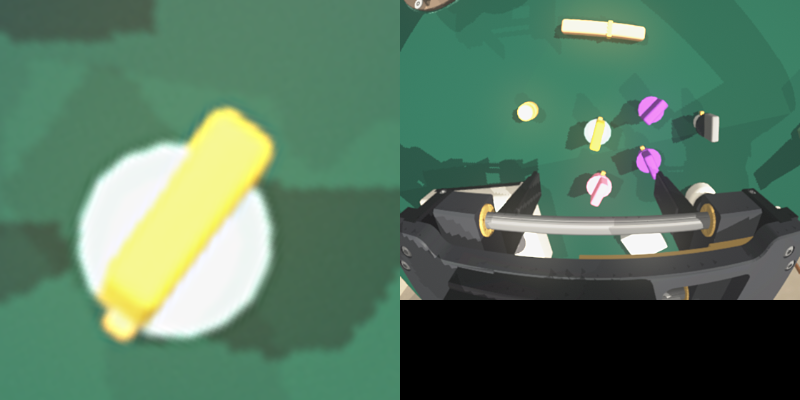

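The orthographic wrist view shows the yellow wing centred near (187,212), running from (237,130) to (130,300). That gives a wing yaw of about 145°. Next is the knob.

>>> apply_moves(
  rows=[
    [[-0.7,-0.99,0,0,0,0,60],[-0.7,-0.99,0,0,0,0,60],[-0.7,-0.99,0,0,0,0,60],[-0.7,-0.99,0,0,0,0,60],[-0.7,-0.99,0,0,0,0,60],[-0.7,-0.99,0,0,0,0,60],[-0.7,-0.99,0,0,0,0,60]],
  ],
)

```text
time_s: 2.4
tcp_pos: [0.5018, -0.0294, 0.2333]
tcp_rot: [-0.0, 0.192, 0.981, 0.0]
ft_force: [-0.7, 0.7, 0.0]
gripper_width: 0.0609
grip_force: 0.0
```

>>> apply_moves(
  rows=[
    [[-0.7,-0.99,0.1,0,0,0.09,50],[-0.7,-0.99,0.1,0,0,0.09,50],[-0.7,-0.99,0.1,0,0,0.09,50],[-0.7,-0.99,0.1,0,0,0.09,50],[-0.7,-0.99,0.1,0,0,0.09,50],[-0.7,-0.99,0.1,0,0,0.09,50],[-0.7,-0.99,0.1,0,0,0.09,50],[-0.7,-0.99,0.1,0,0,0.09,50],[-0.7,-0.99,0.1,0,0,0.09,50]],
  ],
)

```text
time_s: 3.15
tcp_pos: [0.5433, -0.2051, 0.2187]
tcp_rot: [0.0, 0.457, 0.89, 0.0]
ft_force: [0.8, -0.4, -0.8]
gripper_width: 0.05
grip_force: 0.0
```

Run:
```python
from h import *
d=shoot("w2");print(d["p"],d["q"])
a=ortho(d,.543,-.2065,.111,.04,400);b=ortho(d,.575,-.0823,.099,.04,400)
for i in(a,b): cv2.drawMarker(i,(200,200),(0,0,255),0,20)
cv2.imwrite("pics/w2.png",np.hstack([a,b]))
```

```text
[ 0.54326282 -0.20507828  0.21874829] [7.29827305e-06 4.56790490e-01 8.89574299e-01 1.23685258e-04]
```

View pics/w2.png

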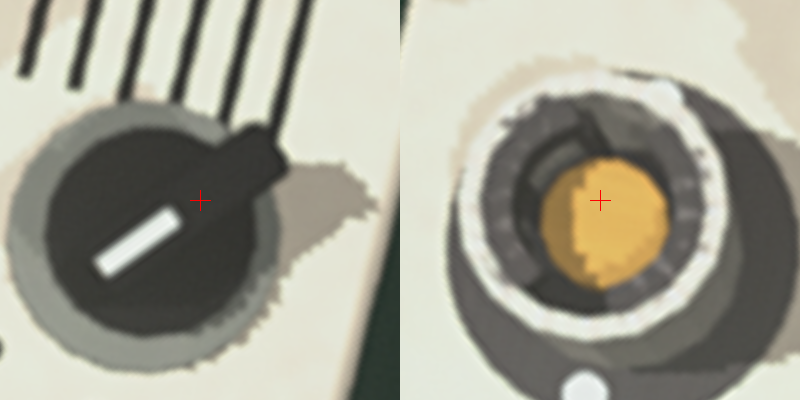

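Knob bar is centred near (180,212), and the socket ring near (594,207), both within 2–4 mm of the estimate. I'll descend and grip the knob.

>>> apply_moves(
  rows=[
    [[0,0,0.25,0,0,0,50],[0,0,0.5,0,0,0,50],[0,0,0.65,0,0,0,50],[0,0,0.735,0,0,0,50],[0,0,0.735,0,0,0,50],[0,0,0.735,0,0,0,50]],
  ],
  newtons=30,
)

```text
time_s: 3.7
tcp_pos: [0.5433, -0.2064, 0.1083]
tcp_rot: [-0.0, 0.458, 0.889, 0.0]
ft_force: [-0.1, 0.1, 0.3]
gripper_width: 0.0503
grip_force: 0.0
```

>>> apply_moves(
  rows=[
    [[0,0,0,0,0,0,8],[0,0,0,0,0,0,8],[0,0,0,0,0,0,8],[0,0,0,0,0,0,8],[0,0,0,0,0,0,8],[0,0,0,0,0,0,8],[0,0,0,0,0,0,8],[0,0,0,0,0,0,8]],
  ],
  newtons=30,
)

```text
time_s: 4.37
tcp_pos: [0.5437, -0.207, 0.1085]
tcp_rot: [0.001, 0.458, 0.889, 0.0]
ft_force: [3.7, 3.0, 2.8]
gripper_width: 0.0139
grip_force: 30.0
```

>>> apply_moves(
  rows=[
    [[0,0,0,0,0,0.015,8],[0,0,0,0,0,0.03,8],[0,0,0,0,0,0.045,8],[0,0,0,0,0,0.06,8],[0,0,0,0,0,0.075,8],[0,0,0,0,0,0.09,8],[0,0,0,0,0,0.105,8],[0,0,0,0,0,0.114,8],[0,0,0,0,0,0.114,8],[0,0,0,0,0,0.114,8],[0,0,0,0,0,0.114,8]],
  ],
)

```text
time_s: 5.28
tcp_pos: [0.5428, -0.2073, 0.1085]
tcp_rot: [-0.0, 0.741, 0.672, -0.0]
ft_force: [-1.8, 0.7, 5.6]
gripper_width: 0.0139
grip_force: 30.0
```

>>> apply_moves(
  rows=[
    [[0,0,0,0,0,0,50],[0,0,0,0,0,0,50],[0,0,0,0,0,0,50],[0,0,0,0,0,0,50],[0,0,0,0,0,0,50]],
  ],
)

```text
time_s: 5.7
tcp_pos: [0.5432, -0.2072, 0.108]
tcp_rot: [-0.0, 0.741, 0.672, -0.0]
ft_force: [-0.7, -0.4, 1.1]
gripper_width: 0.0419
grip_force: 0.0
```

>>> apply_moves(
  rows=[
    [[0,0,-0.3,0,0,0,50],[0,0,-0.6,0,0,0,50],[0,0,-0.735,0,0,0,50],[0,0,-0.735,0,0,0,50],[0,0,-0.735,0,0,0,50]],
  ],
)

```text
time_s: 6.12
tcp_pos: [0.5435, -0.2073, 0.2197]
tcp_rot: [0.001, 0.741, 0.672, 0.001]
ft_force: [0.1, -0.2, -0.6]
gripper_width: 0.0501
grip_force: 0.0
```

Run:
```python
from h import *
d=shoot("w3");print(d["p"],d["q"])
a=ortho(d,.543,-.2065,.111,.04,400);b=ortho(d,.575,-.0823,.099,.04,400)
for i in(a,b): cv2.drawMarker(i,(200,200),(0,0,255),0,20)
cv2.imwrite("pics/w3.png",np.hstack([a,b]))
```

```text
[ 0.54349426 -0.20732891  0.21966845] [1.34870147e-03 7.40792128e-01 6.71732775e-01 5.32104900e-04]
```

View pics/w3.png

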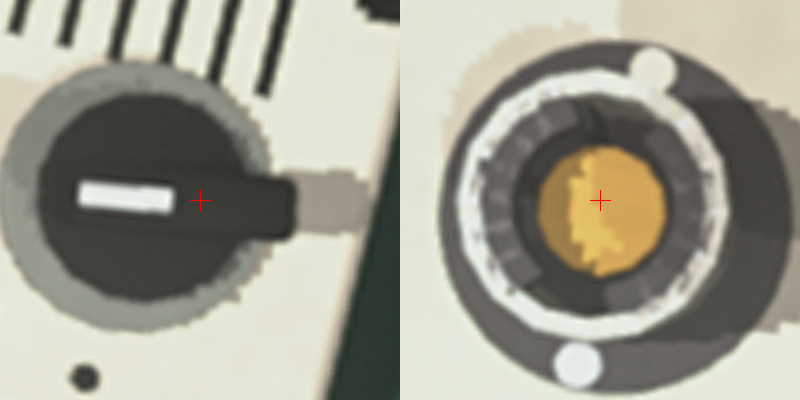

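The white pointer (78–175, 195) now points along 87° at the red detent (expected 85.5°), so the selector is set. The socket ring is centred near (593,204), and its dots at (652,70) and (578,362) give a base yaw of −14.2°. On to the lamp.

>>> apply_moves(
  rows=[
    [[0.765,-0.26,0,0,0,0,45],[0.765,-0.26,0,0,0,0,45],[0.765,-0.26,0,0,0,0,45],[0.765,-0.26,0,0,0,0,45],[0.765,-0.26,0,0,0,0,45]],
  ],
)

```text
time_s: 6.58
tcp_pos: [0.5149, -0.0876, 0.2172]
tcp_rot: [-0.001, 0.74, 0.673, -0.001]
ft_force: [0.6, -0.4, -0.2]
gripper_width: 0.0449
grip_force: 0.0
```

>>> apply_moves(
  rows=[
    [[0.765,-0.26,0,0,0,0,45],[0.765,-0.26,0,0,0,0,45],[0.765,-0.26,0,0,0,0,45],[0.765,-0.26,0,0,0,0,45],[0.765,-0.26,0,0,0,0,45]],
  ],
)

```text
time_s: 7.0
tcp_pos: [0.4879, 0.0294, 0.2177]
tcp_rot: [-0.0, 0.74, 0.673, -0.0]
ft_force: [0.2, -0.2, 0.6]
gripper_width: 0.045
grip_force: 0.0
```

>>> apply_moves(
  rows=[
    [[0.765,-0.26,0.3,0,0,-0.168,45],[0.765,-0.26,0.3,0,0,-0.168,45],[0.765,-0.26,0.3,0,0,-0.168,45],[0.765,-0.26,0.3,0,0,-0.168,45],[0.765,-0.26,0.3,0,0,-0.168,45],[0.765,-0.26,0.3,0,0,-0.168,45],[0.765,-0.26,0.3,0,0,-0.168,45],[0.765,-0.26,0.3,0,0,-0.168,45],[0.765,-0.26,0.3,0,0,-0.168,45],[0.765,-0.26,0.3,0,0,-0.168,45],[0.765,-0.26,0.3,0,0,-0.168,45]],
  ],
)

```text
time_s: 7.92
tcp_pos: [0.4611, 0.1457, 0.1729]
tcp_rot: [-0.0, 0.304, 0.953, -0.0]
ft_force: [0.6, -0.4, -0.5]
gripper_width: 0.0447
grip_force: 0.0
```

Run:
```python
from h import *
d=shoot("w4");print(d["p"],d["q"],2*np.degrees(np.arctan2(d["q"][2],d["q"][1]))-90)
a=ortho(d,.4607,.1474,.063,.04,500)
hsv=cv2.cvtColor(a,cv2.COLOR_BGR2HSV);m=((hsv[...,0]>20)&(hsv[...,0]<36)&(hsv[...,1]>90)&(hsv[...,2]>120)).astype(np.uint8)
m=cv2.morphologyEx(m,cv2.MORPH_OPEN,np.ones((50,50),np.uint8))
c=max(cv2.findContours(m,0,2)[0],key=cv2.contourArea);r=cv2.minAreaRect(c);print(r)
a=ortho(d,.4607,.1474,.063,.04,500);cv2.drawContours(a,[c],-1,(0,0,255));cv2.imwrite("pics/w4.png",a)
```

```text
[0.46106494 0.14567509 0.17288363] [-2.79584535e-04  3.03557703e-01  9.52812998e-01 -1.81642834e-04] 54.657172214322884
((231.25885009765625, 275.5762023925781), (97.80909729003906, 292.58538818359375), 32.660911560058594)
```

View pics/w4.png

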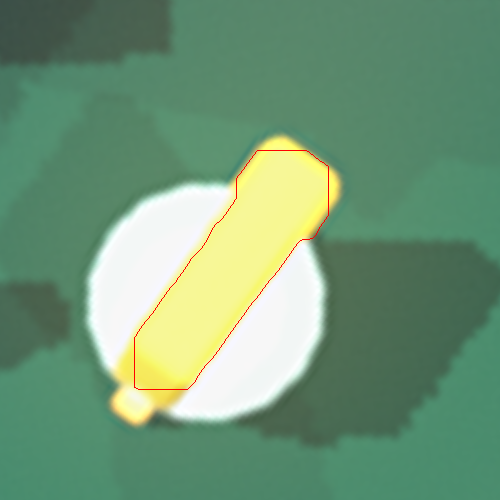

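The wing runs from about (300,165) to (146,377), at 144° yaw. The tool matches that yaw, so I'll shift it 2–3 mm and grip.

>>> apply_moves(
  rows=[
    [[0.016,0.01,0.2,0,0,0,45],[0.016,0.01,0.4,0,0,0,45],[0.016,0.01,0.6,0,0,0,45],[0.016,0.01,0.7,0,0,0,45],[0.016,0.01,0.785,0,0,0,45],[0.016,0.01,0.785,0,0,0,45],[0.016,0.01,0.785,0,0,0,45]],
  ],
  newtons=45,
)

```text
time_s: 8.55
tcp_pos: [0.4593, 0.1491, 0.0553]
tcp_rot: [-0.001, 0.303, 0.953, -0.0]
ft_force: [-0.2, -0.5, 0.5]
gripper_width: 0.0449
grip_force: 0.0
```

>>> apply_moves(
  rows=[
    [[0,0,0,0,0,0,8],[0,0,0,0,0,0,8],[0,0,0,0,0,0,8],[0,0,0,0,0,0,8],[0,0,0,0,0,0,8],[0,0,0,0,0,0,8],[0,0,0,0,0,0,8],[0,0,0,0,0,0,8]],
  ],
  newtons=45,
)

```text
time_s: 9.22
tcp_pos: [0.4595, 0.1495, 0.056]
tcp_rot: [0.0, 0.302, 0.953, 0.0]
ft_force: [-0.0, 0.2, 5.8]
gripper_width: 0.0138
grip_force: 45.0
```

>>> apply_moves(
  rows=[
    [[0,0,-0.15,0,0,0,8],[0,0,-0.35,0,0,0,8],[0,0,-0.6,0,0,0,8],[0,0,-0.8,0,0,0,8],[0,0,-0.93,0,0,0,8],[0,0,-0.93,0,0,0,8]],
  ],
)

```text
time_s: 9.72
tcp_pos: [0.4604, 0.1497, 0.1988]
tcp_rot: [0.003, 0.302, 0.953, 0.001]
ft_force: [0.1, -0.1, -1.3]
gripper_width: 0.0135
grip_force: 45.0
```

>>> apply_moves(
  rows=[
    [[-0.25,-0.14,0,0,0,0,8],[-0.5,-0.27,0,0,0,0,8],[-0.76,-0.41,0,0,0,0,8],[-0.76,-0.41,0,0,0,0,8],[-0.76,-0.41,0,0,0,0,8]],
  ],
)

```text
time_s: 10.13
tcp_pos: [0.5174, 0.0316, 0.1938]
tcp_rot: [-0.001, 0.303, 0.953, -0.0]
ft_force: [-1.0, -0.2, -1.1]
gripper_width: 0.0139
grip_force: 45.0
```

>>> apply_moves(
  rows=[
    [[-0.25,-0.14,0,0,0,-0.014,8],[-0.5,-0.27,0,0,0,-0.029,8],[-0.76,-0.41,0,0,0,-0.043,8],[-0.76,-0.41,0,0,0,-0.058,8],[-0.76,-0.41,0,0,0,-0.058,8],[-0.76,-0.41,0,0,0,-0.058,8],[-0.76,-0.41,0,0,0,-0.058,8]],
  ],
)

```text
time_s: 10.72
tcp_pos: [0.5742, -0.0806, 0.1947]
tcp_rot: [-0.001, 0.125, 0.992, 0.0]
ft_force: [0.4, -0.3, -0.7]
gripper_width: 0.014
grip_force: 45.0
```

Run:
```python
from h import *
from bench import state,vision
d=shoot("w5");print(d["p"],d["q"],2*np.degrees(np.arctan2(d["q"][2],d["q"][1]))-90)
s=vision.snapshot("side");pickle.dump(dict(s),open("side2.pkl","wb"))
a=cv2.resize(s["color"][:,:,::-1][120:280,240:400],(500,500),interpolation=cv2.INTER_CUBIC)
b=d["color"][:,:,::-1][150:420,160:400];b=cv2.resize(b,(300,338));b=cv2.copyMakeBorder(b,0,500-338,0,0,0)
cv2.imwrite("pics/w5.png",np.hstack([a,b]))
```

```text
[ 0.5741557  -0.08059308  0.19470283] [-6.77872395e-04  1.24790228e-01  9.92182884e-01  2.53276806e-04] 75.66271243466196
```

View pics/w5.png

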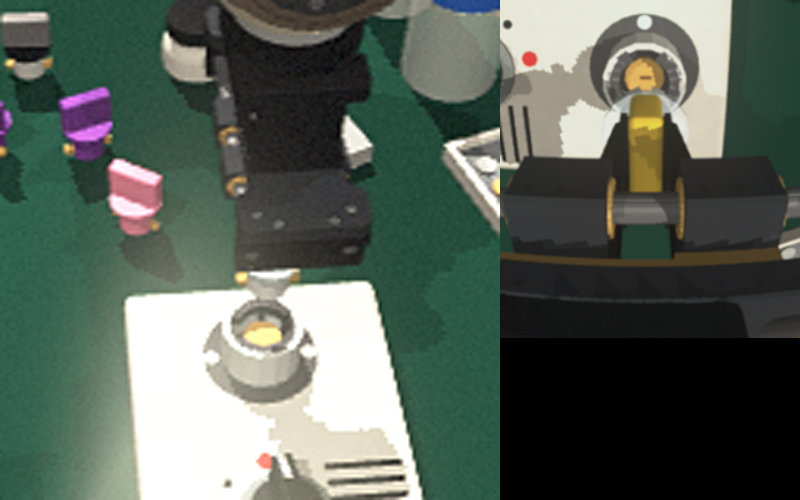

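Run:
```python
from h import *
d=load("side2")
for u,v,z in[(236,277,.148),(300,277,.148),(268,277,.148),(270,297,.139)]:
    print(pix2plane(d,240+u/3.125-.5,120+v/3.125-.5,z))
hsv=cv2.cvtColor(d["color"],cv2.COLOR_RGB2HSV)[195:220,305:345]
m=(hsv[...,0]>8)&(hsv[...,0]<32)&(hsv[...,1]>110)
for y,r in enumerate(m): print(195+y,''.join('#' if x else '.' for x in r))
```

```text
[ 0.55506868 -0.07449132  0.148     ]
[ 0.59368954 -0.08784459  0.148     ]
[ 0.57438922 -0.08117145  0.148     ]
[ 0.57268904 -0.09030015  0.139     ]
195 ........................................
196 ........................................
197 ........................................
198 ........................................
199 ........................................
200 ........................................
201 ........................................
202 ........................................
203 ........................................
204 ........................................
205 ........................................
206 ........................................
207 ...........###..........................
208 ..........#..................##.........
209 .............#..............###.........
210 ...........##...........................
211 ........................................
212 ........................................
213 ........................................
214 ........................................
215 ........................................
216 ........................................
217 ........................................
218 ........................................
219 ........................................
```

The side view shows the lamp upright over the socket, with lug tips at (236,277) and (300,277). It is centred on the TCP within 1 mm, and the knob pointer is at the red dot. Inserting now.

>>> apply_moves(
  rows=[
    [[-0.007,-0.011,0.1,0,0,0,8],[-0.007,-0.011,0.2,0,0,0,8],[-0.007,-0.011,0.25,0,0,0,8],[-0.007,-0.011,0.27,0,0,0,8],[-0.007,-0.011,0.29,0,0,0,8],[-0.007,-0.011,0.31,0,0,0,8],[-0.007,-0.011,0.31,0,0,0,8],[-0.007,-0.011,0.31,0,0,0,8]],
  ],
  newtons=55,
)

```text
time_s: 11.48
tcp_pos: [0.5753, -0.0836, 0.1486]
tcp_rot: [-0.0, 0.124, 0.992, 0.0]
ft_force: [-0.7, 5.4, -3.9]
gripper_width: 0.0137
grip_force: 55.0
```

>>> apply_moves(
  rows=[
    [[0,0.006,0.02,0,0,0,8],[0,0.006,0.04,0,0,0,8],[0,0.006,0.06,0,0,0,8],[0,0.006,0.08,0,0,0,8],[0,0.006,0.1,0,0,0,8],[0,0.006,0.11,0,0,0,8],[0,0.006,0.11,0,0,0,8],[0,0.006,0.11,0,0,0,8]],
  ],
)

```text
time_s: 12.15
tcp_pos: [0.5757, -0.083, 0.133]
tcp_rot: [0.0, 0.124, 0.992, 0.0]
ft_force: [-4.9, 5.7, 7.8]
gripper_width: 0.0136
grip_force: 55.0
```

>>> apply_moves(
  rows=[
    [[0.004,0.003,0.01,0,0,0,8],[0.004,0.003,0.02,0,0,0,8],[0.004,0.003,0.03,0,0,0,8],[0.004,0.003,0.03,0,0,0,8],[0.004,0.003,0.03,0,0,0,8]],
  ],
)

```text
time_s: 12.57
tcp_pos: [0.5758, -0.0829, 0.1308]
tcp_rot: [0.001, 0.124, 0.992, -0.0]
ft_force: [-9.7, 3.9, 30.5]
gripper_width: 0.014
grip_force: 55.0
```

>>> apply_moves(
  rows=[
    [[0.007,0.002,-0.006,0,0,0,8],[0.007,0.002,-0.006,0,0,0.015,8],[0.007,0.002,-0.006,0,0,0.03,8],[0.007,0.002,-0.006,0,0,0.045,8],[0.007,0.002,-0.006,0,0,0.06,8],[0.007,0.002,-0.006,0,0,0.075,8],[0.007,0.002,-0.006,0,0,0.09,8],[0.007,0.002,-0.006,0,0,0.105,8],[0.007,0.002,-0.006,0,0,0.12,8],[0.007,0.002,-0.006,0,0,0.12,8]],
  ],
)

```text
time_s: 13.4
tcp_pos: [0.5761, -0.0824, 0.131]
tcp_rot: [0.003, 0.483, 0.876, 0.001]
ft_force: [-1.8, 3.9, 18.7]
gripper_width: 0.0137
grip_force: 55.0
```

```bash
python3 -c "
from bench import state
import numpy as np
s=state();q=s['tcp_rot'];print(s['tcp_pos'],2*np.degrees(np.arctan2(q[2],q[1]))-90,s['ft_force'],s['moment'])"
```

```text
[ 0.57607104 -0.08238004  0.13099317] 32.21904035373272 [-1.81512214  3.91383522 18.71552803] [ 0.83295711  0.33509393 -0.04107136]
```

>>> apply_moves(
  rows=[
    [[0,0,0.007,0,0,0.015,8],[0,0,0.007,0,0,0.03,8],[0,0,0.007,0,0,0.045,8],[0,0,0.007,0,0,0.06,8],[0,0,0.007,0,0,0.075,8],[0,0,0.007,0,0,0.09,8],[0,0,0.007,0,0,0.1,8],[0,0,0.007,0,0,0.107,8],[0,0,0.007,0,0,0.112,8],[0,0,0.007,0,0,0.112,8],[0,0,0.007,0,0,0.112,8]],
  ],
)

```text
time_s: 14.32
tcp_pos: [0.5748, -0.0821, 0.1308]
tcp_rot: [0.001, 0.753, 0.658, 0.001]
ft_force: [-10.5, 5.3, 32.0]
gripper_width: 0.0142
grip_force: 55.3
```

```bash
python3 -c "
from bench import state
import numpy as np
s=state();q=s['tcp_rot'];print(s['tcp_pos'],2*np.degrees(np.arctan2(q[2],q[1]))-90,s['ft_force'],s['moment'])"
```

```text
[ 0.57483394 -0.08206792  0.13080608] -7.663408480910576 [-10.45167457   5.30947386  32.02422705] [1.30947101 2.243298   0.85744811]
```

>>> apply_moves(
  rows=[
    [[0,-0.005,0.003,0,0,-0.003,8],[0,-0.005,0.003,0,0,-0.003,8],[0,-0.005,0.003,0,0,-0.003,8],[0,-0.005,0.003,0,0,-0.003,8],[0,-0.005,0.003,0,0,-0.003,8],[0,-0.005,0.003,0,0,-0.003,8]],
  ],
)

```text
time_s: 14.82
tcp_pos: [0.5747, -0.082, 0.1308]
tcp_rot: [0.002, 0.747, 0.665, 0.001]
ft_force: [-9.7, 6.7, 35.2]
gripper_width: 0.0136
grip_force: 55.1
```

Run:
```python
from h import *
from bench import state,vision
s=state();q=s['tcp_rot'];print(s['tcp_pos'],2*np.degrees(np.arctan2(q[2],q[1]))-90,s['ft_force'],s['moment'])
s=vision.snapshot("side")
cv2.imwrite("pics/end.png",cv2.resize(s["color"][:,:,::-1][170:310,250:410],(800,600)[:2] and (686,600),interpolation=cv2.INTER_CUBIC))
```

```text
[ 0.57465411 -0.08202133  0.13080672] -6.617029484652392 [-9.74674431  6.66771771 35.16469247] [1.28742037 1.92040763 0.53161661]
```

View pics/end.png

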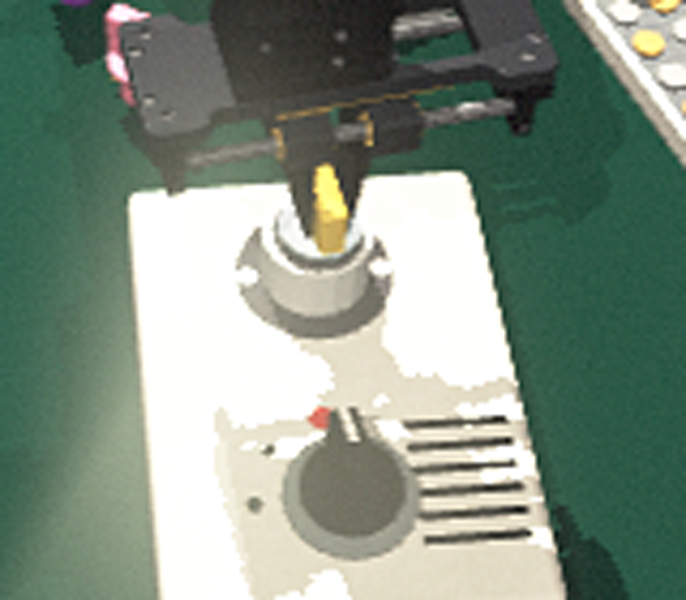

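The final view shows the knob pointer at (350,425) beside the red dot at (320,418). The lamp is seated with its collar just above the socket rim (320,245) and the wing turned about 82°. The arm still holds it against the stop at 35 N down.

```bash
python3 -c "
from bench import job
print(job.close_job())"
```

```text
the job is handed in; nothing more can be done
None
```

The job is handed in: the selector is on the red dot, and the new lamp is seated and twisted about 82° clockwise to its stop, still gripped and pressed down with 35 N.

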